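# Load a mould and set its hold-down screw

### The job

Push the empty wooden mould fully home into the metal holder, square against the backstop. Then turn the holder's black thumbscrew clockwise until its foot seats hard on the mould's rim, and back it off a quarter turn so that the wood has room to swell. Finish holding the thumbscrew's wing gripped at that setting, as it would be for the lock nut, with the mould still home and the other things on the table left alone.

Things in the scene. Friction and masses are not known exactly. Their poses are not given: they have to be found in the camera images.
- mould: the empty open wooden mould with nothing in it, standing loose on the table in front of the holder: a box 120 mm (its x) by 180 mm (its y) by 45 mm high, walls 14 mm thick all round, floor 8 mm thick, 0.3 to 0.6 kg, so it slides on the table with 2 to 7 N. Origin: centre of its underside; +x points to its rear wall, the one that goes in first
- mould_front (a point): middle of the top edge of the mould's front wall (14 mm thick), the one nearest the robot, 45 mm above the table; the wall can be pinched here from above and the mould dragged. Ease the front edge up 1 to 2 mm first: pinched and dragged flat it rubs much harder on the table, with up to 100 N. It can also be pushed low on this wall's outer face
- holder: metal mould holder fixed to the table, open towards the robot. Origin: on the table, where the underside centre of a mould fully home lies; +x: the way the mould goes in; a mould at home has its axes along the holder's. Backstop 35 mm high, its face 60 mm ahead of the origin; side rails 30 mm high, inner faces 93 mm to each side (3 mm play), from 0 to 76 mm ahead; flared mouths 25 mm before
- foot: the round rubber foot (16 mm across) under the arm, which the thumbscrew drives down onto the top edge of the mould's rear wall, 2.5 mm a radian. Origin: centre of its underside. It starts 3.5 to 6.5 mm above the height of the mould's rim (45 mm)
- thumbscrew (a joint): angle in rad: grows as the thumbscrew is turned clockwise seen from above, which drives the foot down; starts between 0.2 and 1.2. At 3.0 it meets a hard stop: the foot is then seated hard on a mould that is home. A quarter turn back from there is 1.43. Resists with about 0.12 N m, stays where it is left, does not rise or sink
- wing: the thumbscrew's black wing, an upright flat grip 44 mm long (its x), 13 mm thick (its y) and 34 mm high, from 90 to 124 mm above the table, on a steel collar; grasp it across its thickness from above. Origin: on the turning axis, 82 mm above the table; it turns with the thumbscrew; its x axis lies along the holder's x axis when the thumbscrew reads 0
- wing_mid (a point): on the turning axis, in the middle of the wing, 108 mm above the table: the point to grip
- full_a: a mould like the empty one but filled to 7 mm below its rim with set brown sweet, 1.4 kg; bystander at the far left. Origin: centre of its underside
- full_b: a second filled mould, 1.4 kg; bystander at the far right. Origin: centre of its underside
- brush: flat pastry brush, 170 mm long, 42 mm wide, 20 mm high, lying beside the holder on its left; bystander. Origin: middle of its underside
- jar: small amber glass jar with a metal lid, 44 mm across, 60 mm high, standing beside the holder on its right; bystander. Origin: centre of its underside
- spatula: spatula, 280 mm long, lying to the left of the holder; bystander. Origin: middle of its underside
- mallet: wooden mallet, 200 mm long, head 56 mm across and 100 mm long, lying to the right of the holder; bystander. Origin: underside, near its middle
- holder_arm (a point): top of the dark steel arm on the turning axis of the thumbscrew, 53 mm along +x from the holder's origin, 80 mm above the table. The arm, 32 mm wide, reaches forward from a post behind the backstop over the mould's rear wall; a steel collar (28 mm across, up to 90 mm above the table) and the wing sit on it, nothing else is higher than 82 mm
Things that resemble listed ones, but are neither listed nor needed, are in the scene too. Leave any orange or pink look-alike of the mould alone.

How it is judged:
On the way, in this order (a step that is already met when the one before it is completed fails the run):
1. the mould is fully home in the holder (x of mould in the frame of holder between -0.004 and 0.003 m and y of mould in the frame of holder between -0.006 and 0.006 m and angle between the x axis of mould and the x axis of holder, either way round below 0.05 rad and angle between mould's own z axis and vertical below 0.03 rad and height (world z) of mould below 0.004 m), for 0.2 s.
2. the thumbscrew is turned in until the foot is seated on the mould (all of step 1 and value of joint thumbscrew above 2.93 rad and contact force between foot and mould above 2 N), for 0.15 s.
3. the thumbscrew is backed off a quarter turn and held (all of step 1 and value of joint thumbscrew between 1.18 and 1.68 rad and contact force between the fingers and wing above 2 N and velocity of joint thumbscrew between -0.1 and 0.1 rad/s and contact force between foot and mould below 0.5 N), for 0.3 s.
At the end, for the whole second after the job is handed in: The mould stands flat and home (within 4 mm along, 6 mm across and 0.05 rad of the holder's origin and axes), the thumbscrew is 1.32 to 1.82 rad back from its stop (joint 1.18 to 1.68) and still, the foot no longer presses on the mould, and the fingers hold the wing with more than 2 N (all of step 3); the arm keeps its last pose, push and grip.
It fails at once if a bystander is pushed more than 30 mm (distance of any of full_a, full_b, brush, jar, spatula, mallet from where it was at the start of the episode above 0.03 m).
It also fails if it takes over 58 s, if anything falls off the work surface, if the arm or the gripper's body presses on something with over 40 N, if the wrist force passes 120 N, or if a joint passes its speed limit or range.

### The arm

A 6-joint arm with a two-finger parallel gripper is mounted at the origin on the work surface. World frame = base frame: x ahead of the robot, y to its left, z up, the work surface at z = 0. Lengths are in m, angles in rad, forces in N, time in s.
With the tool pointing down it reaches from about 0.3 to 0.775 m from the base axis. Payload 14.6 kg.
Tool frame: the origin (TCP) lies at the very end of the fingers, on their centre line; the grasp point (between the pads) lies 19 mm behind it (ctrl.hold_point_z is the distance from the TCP to the grasp point, in m); x points along the fingers, y is the direction in which the jaws open and shut, and the axes are right-handed (so a half turn about x gives the same grasp; the last joint's range is limited). The gripper opens to 94 mm and grips with 3 to 60 N. Pads are 16 mm wide; open, the fingers measure 119 mm over their backs; the gripper's body (75 mm by 177 mm) begins 78 mm behind the grasp point.
Start: joints at [1.255, 0.3, 1.521, -0, 1.321, -0.067], TCP at [0.135, 0.533, 0.205] pointing down, gripper open.
Joint ranges: [-3.03, 3.03], [-0.79, 2.21], [0.23, 2.52], [-1.04, 4.18], [0, 3.07], [-2.55, 2.55]. Speed limits (rad/s): [2.22, 2.22, 2.57, 3.14, 3.14, 3.14].

### API

Orientations are given as [roll, pitch, yaw] about the fixed x, y, z axes, in that order (R = Rz(yaw) Ry(pitch) Rx(roll)).
In Python, from station import get_obs, camera, ticket, ctrl gives the robot as it stands.
- The arm moves only by the tool step_arm, never from a script. Its argument "motion" is a list that holds one entry, the list of rows, each a list of 6 numbers: the shift along the tool's x, y, z in m, then the turn, a rotation vector about the tool's x, y, z in degrees. A call has 1 to 12 rows; each row shifts and turns the commanded pose from where the row before left it, along the tool's axes as they then stand; what a row does not reach is not made up. A row lasts 1/8 s, in which the tool goes at most 62.5 mm and 10.7 degrees, less where a joint would pass 70% of its speed; a pose out of reach is approached as far as the arm can. A call is refused whole if a number of a shift passes 0.0625 or a number of a turn 10.7, either way. A call with a gripper value outside its range is refused whole. "fingers" is the finger opening in m, from 0 to 0.094, set as the call begins (left out, the last holds). The fingers move at their own pace and stop on an object; "squeeze" is the grip in N (left out, the last holds). Time passes only in rows, so rows that do not move let the fingers close. It gives the time, the measured TCP pose, the force and the opening at its end, in the units of the state.
- get_obs(): the state, without advancing time (a new reading comes with each control period).
- camera(name): name is "scene" or "top" or "wrist"; returns a dict with "pixels" (400x640x3 uint8, red, green, blue), "fx", "fy", "cx", "cy" (pixels), "extrinsics" (4x4, takes a point from world to camera coordinates); the wrist camera has in their place "T_tool_cam" (4x4, takes a point from camera to tool coordinates, whose origin is the TCP and whose axes are the tool frame's). Camera axes: x right, y up, looking along -z (the intrinsics and any distortion apply to the point x, -y, -z); pixel columns grow to the right and rows downward; lengths in m; the calibration is good to about 2 mm. A picture is of the moment at which its call begins: read the wrist's pose just before it. There is no depth.
- ticket.hand_in(): hands the job in, once; it reports no verdict.
The state is a dict: "time_s": time; "qpos": joint angles; "joint_vel": joint speeds; "tau": joint torques, N m; "ee_pos": TCP position; "eef_rot": TCP orientation; "force": force on the tool from outside, world axes, zero at the start; "moment": the same for the moment, N m; "grip_width": finger opening in m.
Only numpy, scipy, OpenCV 4.12 (cv2) and the standard library are available. Lean on these libraries where they do the work, as an engineer would, in place of code of your own. Each camera call takes 0.05 s, during which the arm holds its last target.

## Working session

There is one attempt and no reset: what is moved stays moved. The work goes in short steps, Python scripts to look and compute and a tool call to move; the robot and the scene stay as the last step left them, time stands still between calls to the robot, and variables do not carry over. Pictures are saved under pics/ and viewed, and the job is handed in when it is done.

Besides the shell and the picture viewer there is one more tool, called after "Emit:" as name(argument=value, ...), one argument or row to a line, values as JSON. step_arm: Moves the arm, as the interface text tells. Its arguments: {"type":"object","properties":{"motion":{"type":"array","items":{"type":"array","items":{"type":"array","items":{"type":"number"}}}},"fingers":{"type":"number"},"squeeze":{"type":"number"}},"required":["motion"]}

```bash
ls; mkdir -p pics
python3 - <<'E'
from station import get_obs, camera, ctrl
import cv2, numpy as np
o=get_obs(); print({k:np.round(v,4) for k,v in o.items()}); print(ctrl.hold_point_z)
for n in ("scene","top","wrist"):
    c=camera(n); cv2.imwrite(f"pics/{n}0.png",c["pixels"][:,:,::-1]); print(n,{k:np.round(v,4).tolist() for k,v in c.items() if k!="pixels"})
E
```

```text
pics
{'time_s': np.float64(0.0), 'qpos': array([ 1.2554,  0.3005,  1.5216,  0.    ,  1.3207, -0.0666]), 'joint_vel': array([-0.001 ,  0.0007, -0.0005,  0.0004,  0.0004, -0.0006]), 'tau': array([ 2.60000e-03, -5.31801e+01, -3.52748e+01,  7.09000e-02,
        2.42000e-02, -1.00000e-04]), 'ee_pos': array([0.1353, 0.5328, 0.2049]), 'eef_rot': array([-1.6395,  1.5696, -1.8882]), 'force': array([-0.3869, -0.7426, -0.0513]), 'moment': array([-0.0094, -0.0465,  0.0171]), 'grip_width': np.float64(0.0939)}
0.0188
scene {'fx': 365.2969, 'fy': 365.2969, 'cx': 317.3355, 'cy': 196.909, 'extrinsics': [[-0.2845, 0.9585, 0.0174, 0.1252], [-0.6703, -0.2119, 0.7112, 0.2529], [0.6854, 0.1907, 0.7028, -1.4818], [0.0, 0.0, 0.0, 1.0]]}
top {'fx': 375.6032, 'fy': 375.6032, 'cx': 324.4308, 'cy': 200.839, 'extrinsics': [[-0.0206, -0.9998, -0.0015, 0.0264], [0.9929, -0.0207, 0.1171, -0.5053], [-0.1171, 0.001, 0.9931, -1.2787], [0.0, 0.0, 0.0, 1.0]]}
wrist {'fx': 348.9584, 'fy': 348.9584, 'cx': 315.2146, 'cy': 203.7411, 'T_tool_cam': [[-0.0004, 0.2577, -0.9662, -0.1794], [1.0, 0.0006, -0.0002, 0.0012], [0.0006, -0.9662, -0.2577, -0.0749], [0.0, 0.0, 0.0, 1.0]]}
```

View pics/scene0.png

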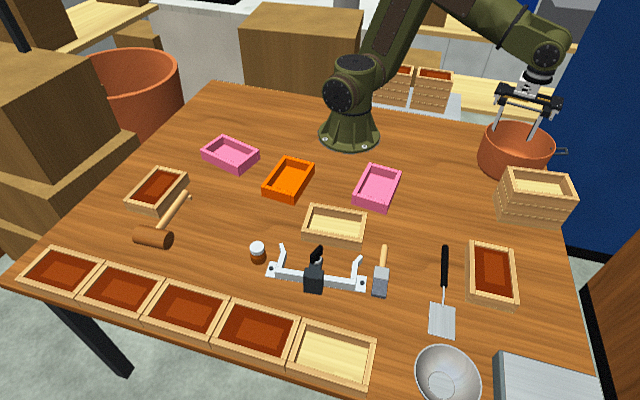

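View pics/top0.png

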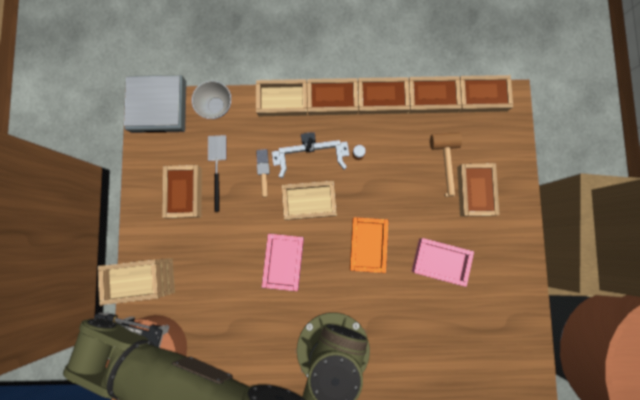

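View pics/wrist0.png

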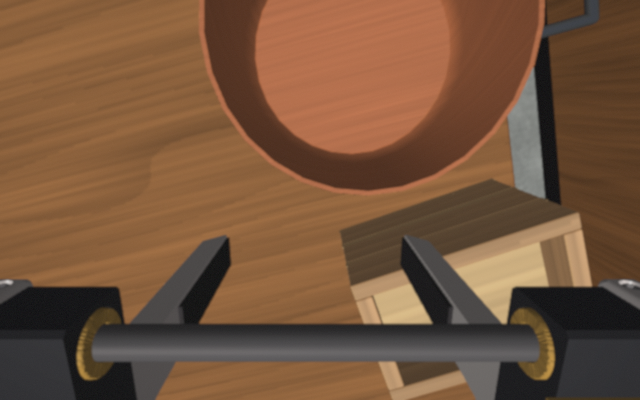

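The scene shows the empty mould at about (335,222), just in front of the holder. In the top view the mould is at (309,200), the holder at (312,150) and the wing at (308,138). I'll enlarge both.

```bash
cat > h.py <<'E'
import numpy as np, cv2
def ray_z(c,u,v,z):
    E=np.array(c["extrinsics"]); R=E[:3,:3]; t=E[:3,3]
    d=np.array([(u-c["cx"])/c["fx"],-(v-c["cy"])/c["fy"],-1.0])
    o=-R.T@t; w=R.T@d; s=(z-o[2])/w[2]; return o+s*w
def proj(c,p):
    E=np.array(c["extrinsics"]); q=E[:3,:3]@np.asarray(p)+E[:3,3]
    return np.array([c["cx"]-c["fx"]*q[0]/q[2], c["cy"]+c["fy"]*q[1]/q[2]])
def crop(c,u0,v0,u1,v1,s,name):
    im=cv2.resize(c["pixels"][v0:v1,u0:u1,::-1],None,fx=s,fy=s,interpolation=cv2.INTER_CUBIC); cv2.imwrite(name,im)
E
python3 - <<'E'
from station import camera
from h import *
c=camera("top"); crop(c,245,125,375,225,6,"pics/topc.png")
c=camera("scene"); crop(c,245,190,405,310,5,"pics/scenec.png")
E
```

```text
(no output)
```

View pics/topc.png

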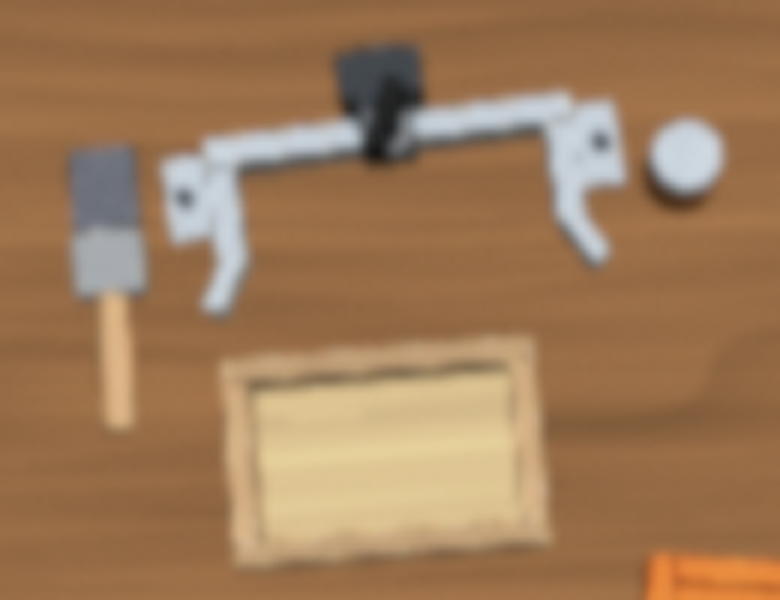

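View pics/scenec.png

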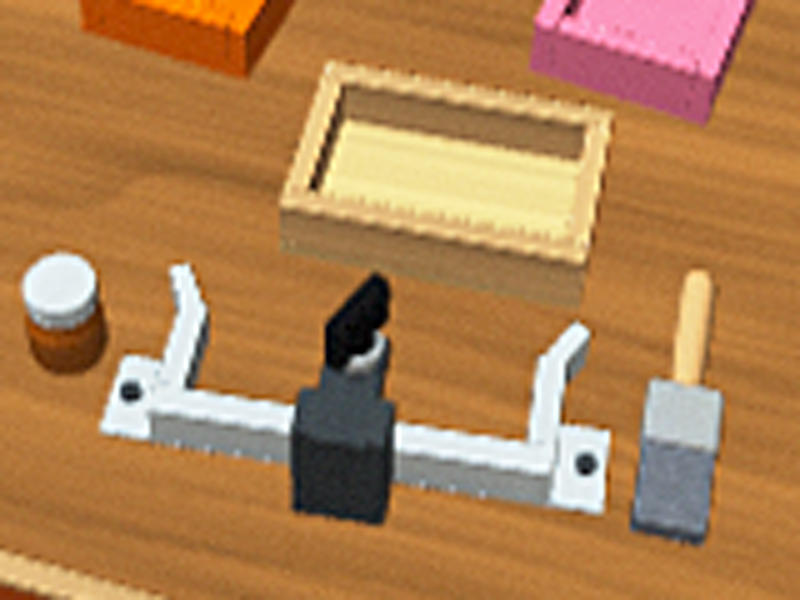

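Run:
```python
from station import camera
from h import *
c=camera("top"); 
f=lambda x,y,z:np.round(ray_z(c,245+(x+.5)/6-.5,125+(y+.5)/6-.5,z),4)
m=[f(*p,.045) for p in ((220,362),(533,338),(551,545),(235,566))]
print(m, np.mean(m,0)); 
print("yaw from rear/front", [np.arctan2(-(a-b)[0],(a-b)[1])for a,b in((m[0],m[1]),(m[3],m[2]))])
L=f(238,162,.035);R=f(556,120,.035);print(L,R,np.arctan2(-(L-R)[0],(L-R)[1]),"mid",(L+R)/2)
for p in ((238,175,.03),(246,258,.03),(549,140,.03),(557,215,.03),(388,78,.124),(380,155,.124),(185,198,.005),(600,141,.005),(605,255,.03),(215,310,.03)): print(p,f(*p))
c=camera("scene")
f=lambda x,y,z:np.round(ray_z(c,245+(x+.5)/5-.5,190+(y+.5)/5-.5,z),4)
m=[f(*p,.045) for p in ((330,63),(611,113),(587,262),(282,208))]
print(m,np.mean(m,0))
for p in ((130,391,.005),(586,464,.005),(380,275,.124),(330,325,.124)):print(p,f(*p))
```

```text
[array([0.5625, 0.1641, 0.045 ]), array([ 0.5728, -0.0167,  0.045 ]), array([ 0.4528, -0.0241,  0.045 ]), array([0.4446, 0.1564, 0.045 ])] [0.508175 0.069925 0.045   ]
yaw from rear/front [np.float64(0.05690751586104314), np.float64(0.045398148742048644)]
[0.6828 0.1538 0.035 ] [ 0.7042 -0.0335  0.035 ] 0.11376189165080229 mid [0.6935  0.06015 0.035  ]
(238, 175, 0.03) [0.6763 0.1544 0.03  ]
(246, 258, 0.03) [0.6264 0.1502 0.03  ]
(549, 140, 0.03) [ 0.6935 -0.0293  0.03  ]
(557, 215, 0.03) [ 0.6483 -0.0329  0.03  ]
(388, 78, 0.124) [0.7056 0.0617 0.124 ]
(380, 155, 0.124) [0.6624 0.0667 0.124 ]
(185, 198, 0.005) [0.6691 0.189  0.005 ]
(600, 141, 0.005) [ 0.6988 -0.0608  0.005 ]
(605, 255, 0.03) [ 0.6238 -0.0604  0.03  ]
(215, 310, 0.03) [0.5958 0.1686 0.03  ]
[array([ 0.4555, -0.0182,  0.045 ]), array([0.4448, 0.1581, 0.045 ]), array([0.5624, 0.1673, 0.045 ]), array([ 0.5762, -0.0097,  0.045 ])] [0.509725 0.074375 0.045   ]
(130, 391, 0.005) [ 0.6949 -0.0597  0.005 ]
(586, 464, 0.005) [0.6659 0.1921 0.005 ]
(380, 275, 0.124) [0.6658 0.0734 0.124 ]
(330, 325, 0.124) [0.7029 0.0584 0.124 ]
```

```bash
cat >> h.py <<'E'
from scipy.spatial.transform import Rotation as Rn
def TR(o): return Rn.from_euler('xyz',o["eef_rot"])
def plan(o,pos,yaw_y,n):
    """rows: tool down, tool y at world angle yaw_y"""
    y=np.array([np.cos(yaw_y),np.sin(yaw_y),0]); x=np.array([0,0,-1.]); z=np.cross(x,y)
    Rt=Rn.from_matrix(np.stack([x,y,z],1)); R=TR(o); p=np.array(o["ee_pos"])
    rv=(R.inv()*Rt).as_rotvec(); d=np.asarray(pos)-p
    rows=[];
    for i in range(n):
        Ri=R*Rn.from_rotvec(rv*i/n)
        rows.append(np.r_[Ri.inv().apply(d/n),np.degrees(rv)/n])
    return np.round(rows,4)
E
python3 - <<'E'
from station import get_obs
from h import *
o=get_obs(); M=TR(o).as_matrix(); print(M.round(3)); print("tool y yaw",np.arctan2(M[1,1],M[0,1]))
E
```

```text
[[-0.     0.246  0.969]
 [-0.     0.969 -0.246]
 [-1.    -0.     0.   ]]
tool y yaw 1.3219802897066666
```

Emit:
step_arm(
  motion=[
    [[-0.06, 0, 0, -10.45, 0, 0], [-0.06, 0, 0, -10.45, 0, 0], [0, -0.038, 0.0344, 0, 0, 0], [0, -0.038, 0.0344, 0, 0, 0], [0, -0.038, 0.0344, 0, 0, 0], [0, -0.038, 0.0344, 0, 0, 0], [0, -0.038, 0.0344, 0, 0, 0], [0, -0.038, 0.0344, 0, 0, 0], [0, -0.038, 0.0344, 0, 0, 0], [0, -0.038, 0.0344, 0, 0, 0], [0, -0.038, 0.0344, 0, 0, 0], [0, -0.038, 0.0344, 0, 0, 0]],
  ],
)

```text
time_s: 1.85
ee_pos: [0.5222, 0.1941, 0.3255]
eef_rot: [0.38, 1.571, 0.496]
force: [-0.1, 0.9, 0.4]
grip_width: 0.0942
```

Emit:
step_arm(
  motion=[
    [[0, -0.038, 0.0344, 0, 0, 0], [0, -0.038, 0.0344, 0, 0, 0], [0, -0.038, 0.0344, 0, 0, 0], [0, -0.038, 0.0344, 0, 0, 0], [0, 0, 0, 0, 0, 0], [0, 0, 0, 0, 0, 0]],
  ],
)

```text
time_s: 2.6
ee_pos: [0.6752, 0.0607, 0.3252]
eef_rot: [2.731, 1.57, 2.847]
force: [-0.3, 0.2, -0.0]
grip_width: 0.0938
```

```bash
cat >> h.py <<'E'
def wcam(c,o):
    """turn wrist camera dict into world-extrinsics dict"""
    T=np.eye(4); T[:3,:3]=TR(o).as_matrix(); T[:3,3]=o["ee_pos"]
    d=dict(c); d["extrinsics"]=np.linalg.inv(T@np.array(c["T_tool_cam"])); return d
E
python3 - <<'E'
from station import camera,get_obs
from h import *
import pickle
o=get_obs(); c=wcam(camera("wrist"),o); cv2.imwrite("pics/w1.png",c["pixels"][:,:,::-1]); pickle.dump(c,open("w1.pkl","wb"))
print(o["ee_pos"],o["time_s"],o["qpos"].round(3))
E
```

```text
[0.67515065 0.06067188 0.32521777] 2.6 [ 0.036  0.567  0.875  0.     1.7   -1.651]
```

View pics/w1.png

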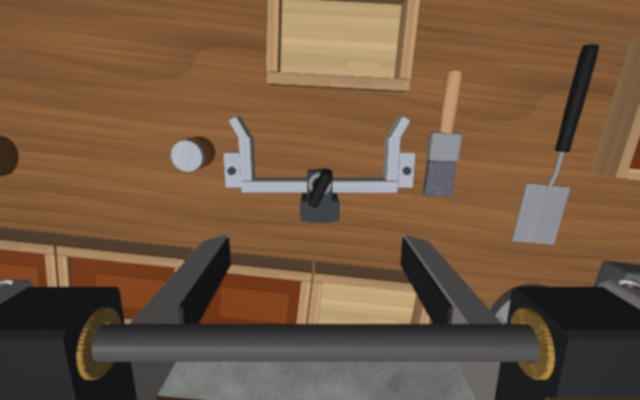

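Wrist view: holder backstop from (242,187) to (398,187), wing at (320,188), mould rear wall at about (338,82). I'll enlarge the holder and the mould's rear.

Run:
```python
from h import *
import pickle
c=pickle.load(open("w1.pkl","rb")); crop(c,215,110,425,230,3.8,"pics/w1h.png"); crop(c,255,0,425,100,4.5,"pics/w1m.png"); crop(c,290,160,350,225,9,"pics/w1w.png")
```

```text
(no output)
```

View pics/w1h.png

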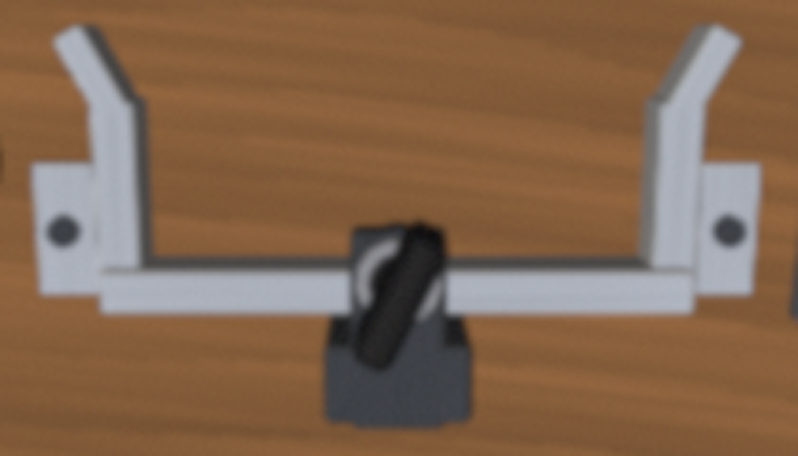

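View pics/w1m.png

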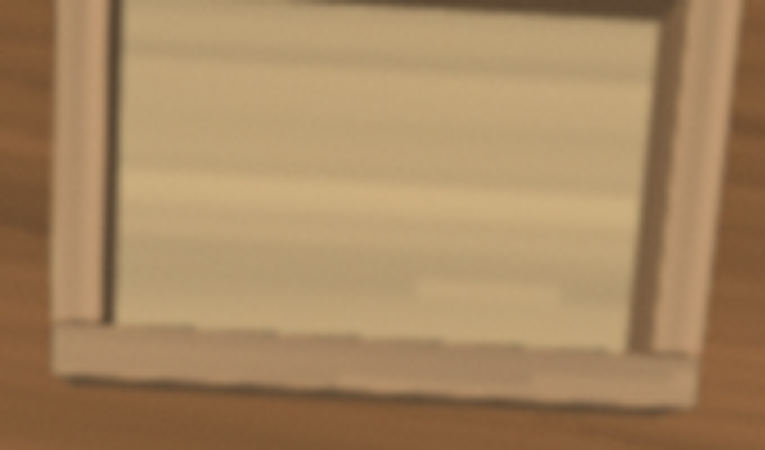

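View pics/w1w.png

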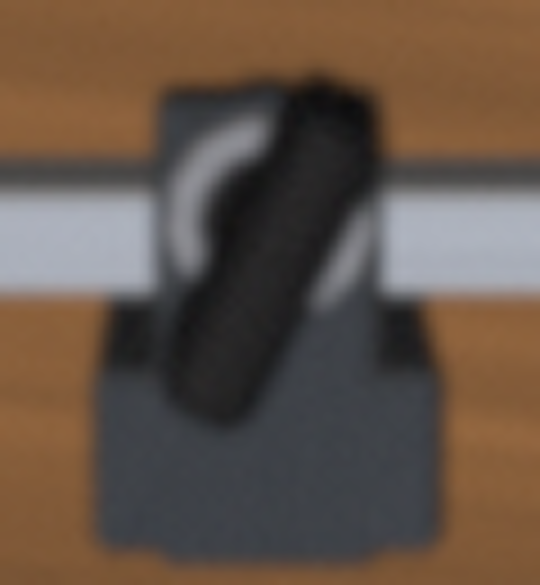

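Run:
```python
from h import *
import pickle
c=pickle.load(open("w1.pkl","rb"))
def F(u0,v0,s): return lambda x,y,z: ray_z(c,u0+(x+.5)/s-.5,v0+(y+.5)/s-.5,z)
f=F(215,110,3.8)
L=f(100,270,.035);R=f(693,270,.035); print("back",L,R,np.arctan2(-(L-R)[0],(L-R)[1]))
S1=f(63,231,.005);S2=f(729,231,.005); print("screws",S1,S2,np.arctan2(-(S2-S1)[0],(S2-S1)[1]))
yaw=.5*(np.arctan2(-(L-R)[0],(L-R)[1])%np.pi+np.arctan2(-(S2-S1)[0],(S2-S1)[1])); 
yaw=np.arctan2(-(S2-S1)[0],(S2-S1)[1])
ex=np.array([np.cos(yaw),np.sin(yaw)]);ey=np.array([-ex[1],ex[0]])
for p in((133,100),(140,268),(655,100),(650,265)): q=f(*p,.03)[:2]; print("rail",q, q@ex,q@ey)
for q in (L,R,S1,S2): print(q[:2]@ex,q[:2]@ey)
g=F(290,160,9); a=g(320,85,.124);b=g(225,420,.124);print("wing",a,b,(a+b)/2,(a+b)[:2]/2@ex,(a+b)[:2]/2@ey,"yaw",np.arctan2(*(b-a)[[1,0]]), "len",np.linalg.norm(a-b), "theta",yaw-np.arctan2(*(b-a)[[1,0]]))
m=F(255,0,4.5)
A=m(52,375,.045);B=m(693,407,.045);C=m(57,5,.045);D=m(740,5,.045)
print("mould rear",A,B,np.arctan2(-(B-A)[0],(B-A)[1]),np.linalg.norm(A-B)); 
for P,Q in((A,C),(B,D)): print(np.arctan2(*(P-Q)[[1,0]]))
myaw=np.arctan2(-(B-A)[0],(B-A)[1]); mc=(A+B)[:2]/2-.06*np.array([np.cos(myaw),np.sin(myaw)]); print("mould centre",mc, mc@ex,mc@ey)
```

```text
back [ 0.70470291 -0.03695598  0.035     ] [0.68011187 0.17520309 0.035     ] -3.026199102167849
screws [ 0.69786047 -0.05761056  0.005     ] [0.66870102 0.19395015 0.005     ] 0.11539916350956274
rail [ 0.64360324 -0.03007195] 0.6358599937295729 -0.1039784826874228
rail [ 0.7033897  -0.02350519] 0.6960049276575104 -0.10433940040753276
rail [0.62243207 0.15254419] 0.6358566407313958 0.0798607805954565
rail [0.68092878 0.16064355] 0.6948968674765327 0.081170771635125
0.6957606281135011 -0.11785193346050116
0.6957618267401714 0.09572753140140836
0.6865854622583999 -0.1375812812059238
0.6865854622583999 0.11566379466735353
wing [0.66136649 0.07127937 0.124     ] [0.70486099 0.06461668 0.124     ] [0.68311374 0.06794803 0.124     ] 0.6863940374597559 -0.011159808729924364 yaw -0.15200291787817757 len 0.044001856739986925 theta 0.2674020813877403
mould rear [ 0.57487313 -0.01130924  0.045     ] [0.56272373 0.1668314  0.045     ] 0.06809574035960167 0.17855446354019125
0.06503096635483509
0.06159475865776435
mould centre [0.50893749 0.07367849] 0.5140360697873438 0.014587753345986597
```

Emit:
step_arm(
  motion=[
    [[0, 0.0043, -0.027, 0, 0, 0], [0, 0.0043, -0.027, 0, 0, 0], [0.02, 0.0043, -0.027, 0, 0, 0], [0.02, 0.0043, -0.027, 0, 0, 0], [0.02, 0.0043, -0.027, 0, 0, 0], [0.02, 0.0043, -0.027, 0, 0, 0], [0.02, 0.0043, -0.027, 0, 0, 0], [0.02, 0.0043, -0.027, 0, 0, 0]],
  ],
  fingers=0.04,
)

```text
time_s: 3.65
ee_pos: [0.4552, 0.0703, 0.2055]
eef_rot: [-0.011, 1.569, 0.106]
force: [1.3, 0.4, -0.7]
grip_width: 0.0401
```

Emit:
step_arm(
  motion=[
    [[0, 0, 0, 10.32, 0, 0], [0, 0, 0, 10.32, 0, 0], [0, 0, 0, 10.32, 0, 0], [0, 0, 0, 10.32, 0, 0], [0, 0, 0, 10.32, 0, 0], [0, 0, 0, 10.32, 0, 0], [0, 0, 0, 10.32, 0, 0], [0, 0, 0, 10.32, 0, 0], [0, 0, 0, 10.32, 0, 0], [0, 0, 0, 0, 0, 0], [0, 0, 0, 0, 0, 0]],
  ],
)

```text
time_s: 5.03
ee_pos: [0.4566, 0.0699, 0.2058]
eef_rot: [1.578, 1.57, 0.078]
force: [-0.8, -0.1, 0.4]
grip_width: 0.0398
```

```bash
cat > look.py <<'E'
import sys,pickle
from station import camera,get_obs
from h import *
n=sys.argv[1]
o=get_obs(); c=wcam(camera("wrist"),o); cv2.imwrite(f"pics/{n}.png",c["pixels"][:,:,::-1]); pickle.dump(c,open(f"{n}.pkl","wb"))
M=TR(o).as_matrix()
print(o["ee_pos"].round(4),"psi",np.arctan2(M[1,1],M[0,1]).round(4),o["time_s"],o["qpos"].round(3),"F",o["force"].round(1))
E
python3 look.py w2
```

```text
[0.4566 0.0699 0.2058] psi 0.0705 5.025 [0.073 0.101 1.758 0.    1.281 0.002] F [-0.8 -0.1  0.4]
```

View pics/w2.png

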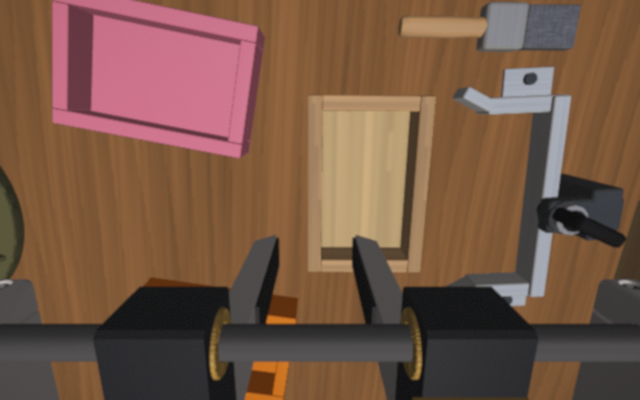

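Run:
```python
from h import *
import pickle
c=pickle.load(open("w2.pkl","rb")); crop(c,290,80,450,290,2.8,"pics/w2c.png")
```

```text
(no output)
```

View pics/w2c.png

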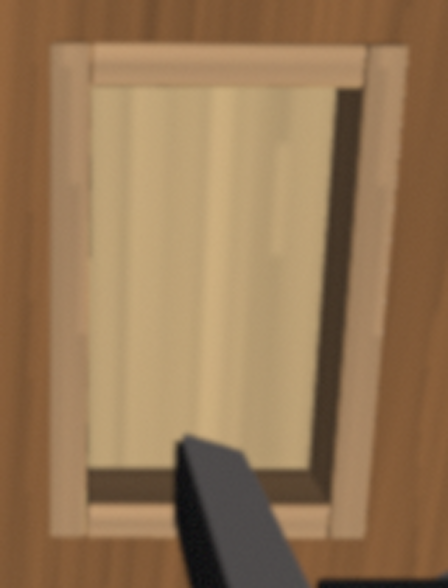

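Run:
```python
from h import *
import pickle
c=pickle.load(open("w2.pkl","rb"));s=2.8
f=lambda x,y,z=.045: ray_z(c,290+(x+.5)/s-.5,80+(y+.5)/s-.5,z)
FL,RL,RR,FR=f(50,44),f(407,46),f(365,538),f(50,536)
print(FL,RL,RR,FR); print("yaw",np.arctan2(-(FL-FR)[0],(FL-FR)[1]),np.arctan2(-(RL-RR)[0],(RL-RR)[1]),np.arctan2(*(RL-FL)[[1,0]]),np.arctan2(*(RR-FR)[[1,0]]))
print("lens",[np.linalg.norm(a-b) for a,b in((FL,FR),(RL,RR),(FL,RL),(FR,RR))],"c",(FL+RL+RR+FR)/4,"frontmid",(FL+FR)/2)
```

```text
[0.44362099 0.15906888 0.045     ] [0.56230074 0.16675871 0.045     ] [ 0.57461432 -0.01168652  0.045     ] [ 0.45510137 -0.01913017  0.045     ]
yaw 0.06433553756539515 0.06889559327629526 0.06470431594488234 0.062202837801061214
lens [np.float64(0.1785684771772656), np.float64(0.17886957415075574), np.float64(0.11892862234152621), np.float64(0.11974453897426394)] c [0.50890935 0.07375272 0.045     ] frontmid [0.44936118 0.06996935 0.045     ]
```

Emit:
step_arm(
  motion=[
    [[0.03, 0, 0, 0.3, 0, 0], [0.03, 0, 0, 0, 0, 0], [0.03, 0, 0, 0, 0, 0], [0.03, 0, 0, 0, 0, 0], [0.02, 0, 0, 0, 0, 0], [0.02, 0, 0, 0, 0, 0], [0.02, 0, 0, 0, 0, 0], [0.001, 0, 0, 0, 0, 0], [0, 0, 0, 0, 0, 0]],
  ],
)

```text
time_s: 6.2
ee_pos: [0.4571, 0.0696, 0.0251]
eef_rot: [1.576, 1.57, 0.067]
force: [-0.0, -0.1, -0.8]
grip_width: 0.04
```

Emit:
step_arm(
  motion=[
    [[0, 0, 0, 0, 0, 0], [0, 0, 0, 0, 0, 0], [0, 0, 0, 0, 0, 0], [0, 0, 0, 0, 0, 0], [0, 0, 0, 0, 0, 0], [0, 0, 0, 0, 0, 0]],
  ],
  fingers=0,
  squeeze=40,
)

```text
time_s: 6.95
ee_pos: [0.4567, 0.0695, 0.0247]
eef_rot: [-1.435, 1.57, -2.945]
force: [-3.6, -0.3, 5.0]
grip_width: 0.0136
```

Emit:
step_arm(
  motion=[
    [[-0.0015, 0, 0, 0, 0, 0], [-0.0015, 0, 0, 0, 0, 0], [0, 0, 0, 0, 0, 0], [0, 0, 0, 0, 0, 0]],
  ],
)

```text
time_s: 7.45
ee_pos: [0.4567, 0.0695, 0.0273]
eef_rot: [-1.583, 1.57, -3.093]
force: [0.4, -0.2, -5.4]
grip_width: 0.0138
```

Emit:
step_arm(
  motion=[
    [[0, 0.0025, 0.0036, -0.36, 0, 0], [0, 0.0025, 0.0036, -0.36, 0, 0], [0, 0.0025, 0.0036, -0.36, 0, 0], [0, 0.0025, 0.0036, -0.36, 0, 0], [0, 0.0025, 0.0036, -0.36, 0, 0], [0, 0.0025, 0.0036, -0.36, 0, 0], [0, 0.0025, 0.0036, -0.36, 0, 0], [0, 0.0025, 0.0036, -0.36, 0, 0], [0, 0, 0, 0, 0, 0]],
  ],
  squeeze=60,
)

```text
time_s: 8.57
ee_pos: [0.4793, 0.0423, 0.0274]
eef_rot: [0.485, 1.571, -0.975]
force: [-0.0, -0.1, -5.3]
grip_width: 0.0139
```

```bash
python3 look.py w3
python3 - <<'E'
from station import camera
from h import *
import pickle
c=camera("top"); pickle.dump(c,open("t3.pkl","wb")); crop(c,245,125,375,225,6,"pics/t3.png")
c=camera("scene"); pickle.dump(c,open("s3.pkl","wb")); crop(c,245,170,405,290,5,"pics/s3.png")
E
```

```text
[0.4793 0.0423 0.0274] psi 0.1106 8.575 [ 0.012  0.387  1.872 -0.     0.882 -0.099] F [-0.  -0.1 -5.3]
```

View pics/w3.png

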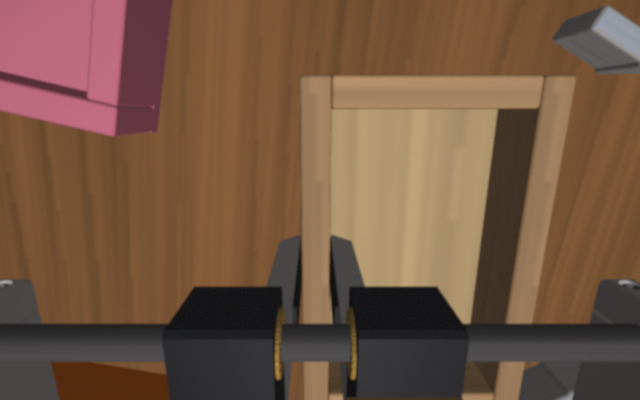

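View pics/s3.png

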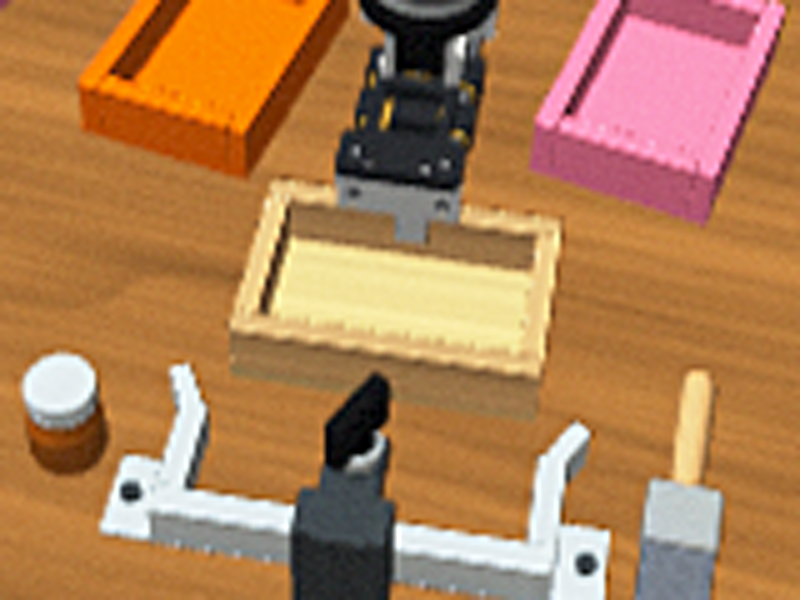

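```bash
cat >> h.py <<'E'
YH=.1154; EX=np.array([np.cos(YH),np.sin(YH)]); EY=np.array([-EX[1],EX[0]]); HO=np.array([.6358,-.0113])
def st(p): p=np.asarray(p)[:2]; return np.round(np.array([p@EX,p@EY])-HO,4)  # in holder frame
E
python3 - <<'E'
from h import *
import pickle
c=pickle.load(open("w3.pkl","rb"))
A=ray_z(c,302,77,.0465);B=ray_z(c,574,77,.0455);C=ray_z(c,304,300,.0465);D=ray_z(c,522,398,.0455)
print(st(A),st(B),st(C),st(D)); print("yaw",np.arctan2(*(B-A)[[1,0]]),np.arctan2(-(A-C)[0],(A-C)[1]),np.arctan2(-(B-D)[0],(B-D)[1]))
print("tcp",st([.4793,.0423]))
E
```

```text
[-0.1599  0.0882] [-0.0412  0.0876] [-0.1605 -0.0198] [-0.0389 -0.0825]
yaw 0.11087046449898112 0.1098105247432936 0.1288552507421258
tcp [-0.1548 -0.0019]
```

Emit:
step_arm(
  motion=[
    [[0, 0.005, -0.001, -0.3, 0, 0], [0, 0.008, 0, 0, 0, 0], [0, 0.008, 0, 0, 0, 0], [0, 0.008, 0, 0, 0, 0], [0, 0.008, 0, 0, 0, 0], [0, 0.008, 0, 0, 0, 0], [0, 0, 0, 0, 0, 0]],
  ],
)

```text
time_s: 9.6
ee_pos: [0.5242, 0.0487, 0.0274]
eef_rot: [1.323, 1.571, -0.132]
force: [-0.4, 0.2, -6.4]
grip_width: 0.0135
```

```bash
python3 look.py w4
python3 - <<'E'
from station import camera,get_obs
from h import *
print(st(get_obs()["ee_pos"]))
c=camera("scene"); crop(c,245,170,405,290,5,"pics/s4.png")
E
```

```text
[0.5242 0.0487 0.0274] psi 0.1161 9.6 [ 0.023  0.469  1.746 -0.     0.926 -0.093] F [-0.4  0.2 -6.4]
[-0.11   -0.0007]
```

View pics/w4.png

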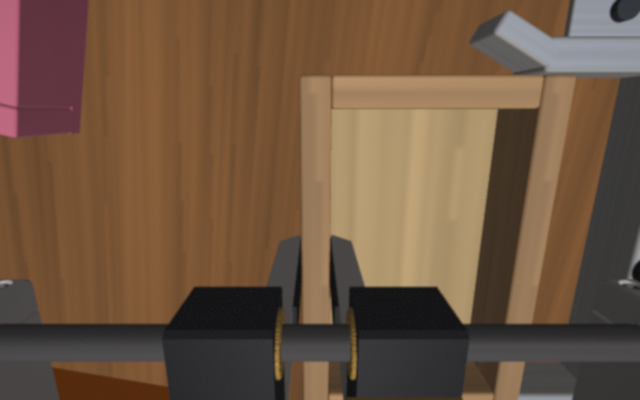

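View pics/s4.png

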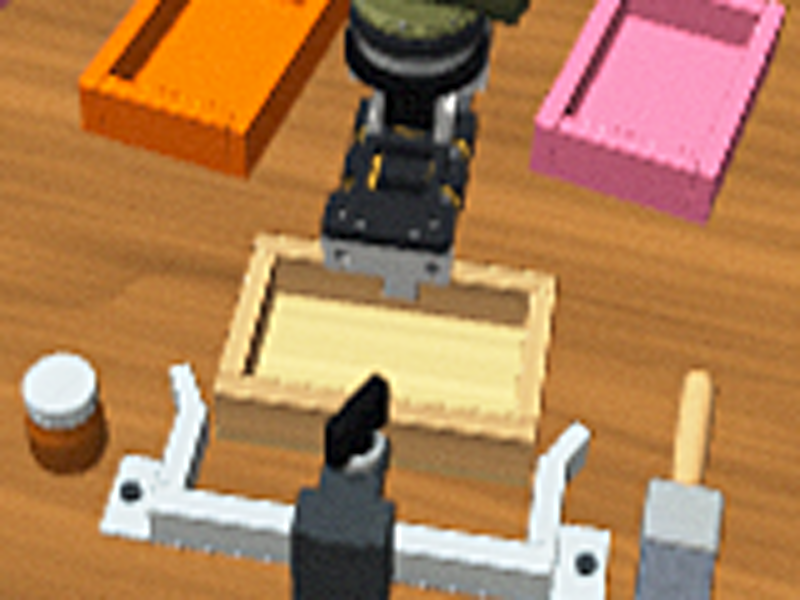

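The wrist view (w4) shows the mould's left edge at row 77 and the inner edge of the left rail at about row 75, (560,75). I'll check the clearance between them.

Run:
```python
from h import *
import pickle
c=pickle.load(open("w4.pkl","rb"))
crop(c,460,0,640,120,4.4,"pics/w4c.png")
for u,v,z in((302,77,.0465),(574,77,.0455),(522,398,.0455),(304,300,.0465)): print(st(ray_z(c,u,v,z)))
```

```text
[-0.115   0.0894]
[0.0036 0.0895]
[ 0.0068 -0.0806]
[-0.115  -0.0185]
```

View pics/w4c.png

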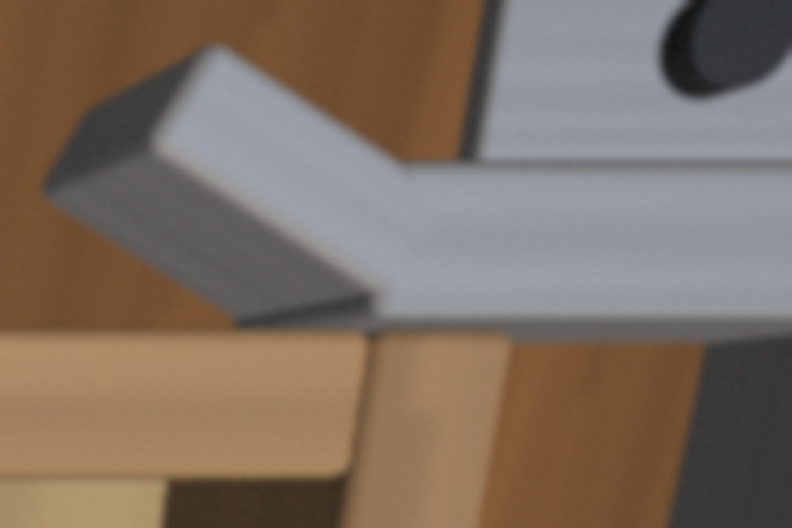

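Emit:
step_arm(
  motion=[
    [[0, 0.006, 0, 0, 0, 0], [0, 0.006, 0, 0, 0, 0], [0, 0.006, 0, 0, 0, 0], [0, 0.006, 0, 0, 0, 0], [0, 0.006, 0, 0, 0, 0], [0, 0, 0, 0, 0, 0]],
  ],
)

```text
time_s: 10.45
ee_pos: [0.5538, 0.0522, 0.0274]
eef_rot: [1.444, 1.571, -0.011]
force: [-0.5, -0.1, -5.6]
grip_width: 0.0135
```

Emit:
step_arm(
  motion=[
    [[0.0025, 0, 0, 0, 0, 0], [0, 0, 0, 0, 0, 0]],
  ],
)

```text
time_s: 10.7
ee_pos: [0.5535, 0.0521, 0.0249]
eef_rot: [1.479, 1.571, 0.024]
force: [1.2, -0.2, -4.9]
grip_width: 0.0139
```

Emit:
step_arm(
  motion=[
    [[0, 0, 0, 0, 0, 0], [0, 0, 0, 0, 0, 0], [0, 0, 0, 0, 0, 0], [-0.02, 0, 0, 0, 0, 0], [-0.03, 0, 0, 0, 0, 0], [-0.03, 0, 0, 0, 0, 0]],
  ],
  fingers=0.04,
)

```text
time_s: 11.45
ee_pos: [0.5535, 0.0521, 0.106]
eef_rot: [1.315, 1.571, -0.14]
force: [-0.8, 1.3, -0.3]
grip_width: 0.0401
```

Emit:
step_arm(
  motion=[
    [[0, 0, 0, -10, 0, 0], [0, 0, 0, -10, 0, 0], [0, 0, 0, -10, 0, 0], [0, 0, 0, -10, 0, 0], [0, 0, 0, -10, 0, 0], [0, 0, 0, -10, 0, 0], [0, 0, 0, -10, 0, 0], [0, 0, 0, -10, 0, 0], [0, 0, 0, -10, 0, 0], [0, 0, -0.015, 0, 0, 0], [0, 0, -0.015, 0, 0, 0], [0, 0, 0, 0, 0, 0]],
  ],
  fingers=0.094,
)

```text
time_s: 12.95
ee_pos: [0.5235, 0.0486, 0.1052]
eef_rot: [-0.164, 1.57, -0.048]
force: [0.3, 0.3, 0.1]
grip_width: 0.0941
```

```bash
python3 look.py w5
python3 - <<'E'
from station import camera,get_obs
from h import *
print(st(get_obs()["ee_pos"]))
c=camera("scene"); crop(c,245,170,405,290,5,"pics/s5.png")
E
```

```text
[0.5235 0.0486 0.1052] psi 1.6867 12.95 [ 0.023  0.353  1.699 -0.     1.089 -1.664] F [0.3 0.3 0.1]
[-0.1097 -0.0007]
```

View pics/w5.png

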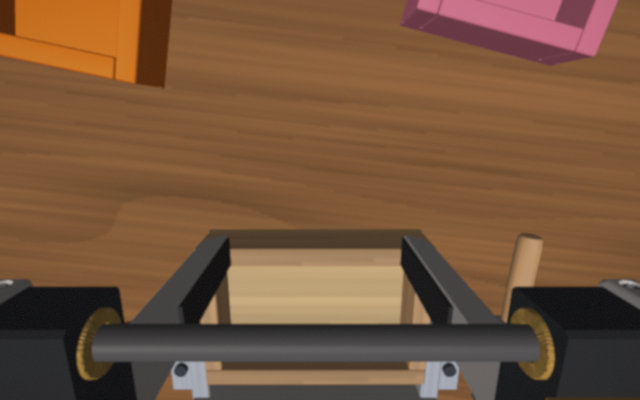

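View pics/s5.png

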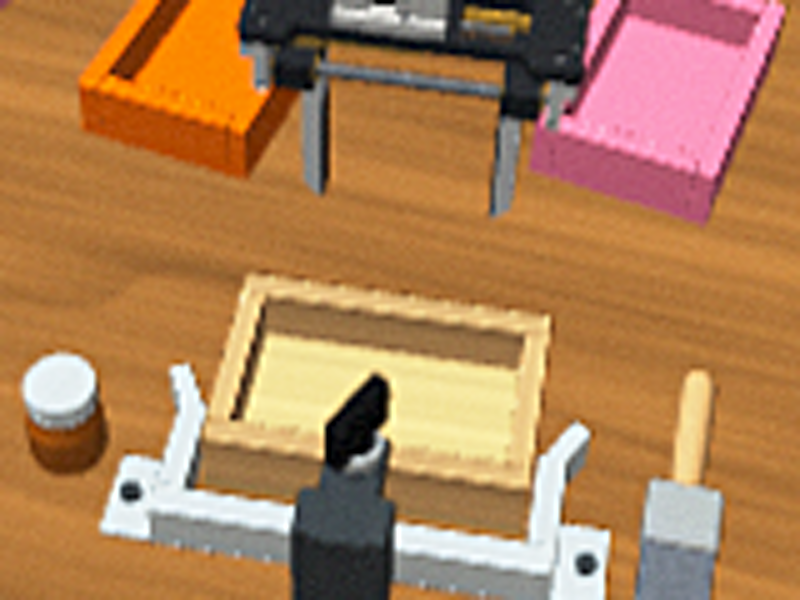

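Emit:
step_arm(
  motion=[
    [[0.03, 0, 0, 0, 0, 0], [0.03, 0, 0, 0, 0, 0], [0.02, 0, 0, 0, 0, 0], [0.012, 0, 0, 0, 0, 0], [0, 0, 0.004, 0, 0, 0], [0, 0, 0.004, 0, 0, 0], [0, 0, 0.004, 0, 0, 0], [0, 0, 0.004, 0, 0, 0]],
  ],
)

```text
time_s: 14.05
ee_pos: [0.5394, 0.0505, 0.0134]
eef_rot: [-3.132, 1.57, -3.016]
force: [-7.2, -0.3, 5.7]
grip_width: 0.0938
```

Emit:
step_arm(
  motion=[
    [[0, 0, 0.004, 0, 0, 0], [0, 0, 0.004, 0, 0, 0], [0, 0, 0.004, 0, 0, 0], [0, 0, 0.004, 0, 0, 0]],
  ],
)

```text
time_s: 14.55
ee_pos: [0.5551, 0.0523, 0.0133]
eef_rot: [3.13, 1.569, -3.037]
force: [-7.5, -1.3, 6.4]
grip_width: 0.094
```

Emit:
step_arm(
  motion=[
    [[0, 0, 0.002, 0, 0, 0], [0, 0, 0.002, 0, 0, 0], [0, 0, 0.002, 0, 0, 0]],
  ],
)

```text
time_s: 14.92
ee_pos: [0.5611, 0.053, 0.0134]
eef_rot: [3.132, 1.569, -3.035]
force: [-7.9, -0.9, 5.8]
grip_width: 0.0936
```

Emit:
step_arm(
  motion=[
    [[0, 0, 0.001, 0, 0, 0], [0, 0, 0.001, 0, 0, 0]],
  ],
)

```text
time_s: 15.18
ee_pos: [0.563, 0.0533, 0.0134]
eef_rot: [3.14, 1.569, -3.027]
force: [-7.7, -0.8, 5.8]
grip_width: 0.094
```

Emit:
step_arm(
  motion=[
    [[0, 0, 0.001, 0, 0, 0], [0, 0, 0.001, 0, 0, 0]],
  ],
)

```text
time_s: 15.42
ee_pos: [0.5637, 0.0533, 0.0133]
eef_rot: [3.122, 1.566, -3.045]
force: [-23.4, -2.5, 18.4]
grip_width: 0.0943
```

Emit:
step_arm(
  motion=[
    [[0, 0, 0.0007, 0, 0, 0], [0, 0, 0, 0, 0, 0]],
  ],
)

```text
time_s: 15.68
ee_pos: [0.5637, 0.0534, 0.0134]
eef_rot: [3.122, 1.564, -3.045]
force: [-24.5, -3.5, 18.2]
grip_width: 0.094
```

```bash
python3 look.py w6
python3 - <<'E'
from station import camera,get_obs
from h import *
import pickle
o=get_obs();print(st(o["ee_pos"]),o["moment"])
c=camera("top"); pickle.dump(c,open("t6.pkl","wb"));crop(c,245,125,375,225,6,"pics/t6.png")
E
```

```text
[0.5637 0.0534 0.0134] psi 1.6869 15.675 [ 3.000e-02  5.670e-01  1.629e+00 -1.000e-03  9.520e-01 -1.657e+00] F [-24.5  -3.5  18.2]
[-0.0698 -0.0006] [-0.64594928  4.0488497  -0.07897077]
```

View pics/t6.png

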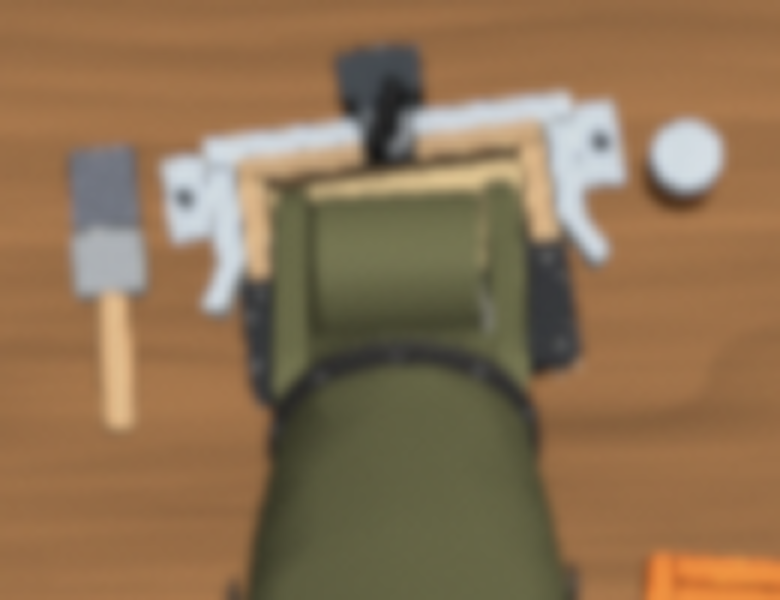

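Emit:
step_arm(
  motion=[
    [[0, 0, -0.004, 0, 0, 0], [0, 0, -0.008, 0, 0, 0], [-0.04, 0, 0, 0, 0, 0], [-0.05, 0, 0, 0, 0, 0], [-0.05, 0, 0, 0, 0, 0], [-0.05, 0, 0, 0, 0, 0], [-0.0465, 0, 0.0275, 0, 0, 0], [0, 0, 0.04, 0, 0, 0], [0, 0, 0.04, 0, 0, 0], [0, 0, 0.034, 0, 0, 0], [0, 0, 0, 0, 0, 0], [0, 0, 0, 0, 0, 0]],
  ],
)

```text
time_s: 17.27
ee_pos: [0.6942, 0.0685, 0.2494]
eef_rot: [-3.069, 1.571, -2.953]
force: [-0.7, 0.2, -0.4]
grip_width: 0.0941
```

```bash
python3 look.py w7
```

```text
[0.6942 0.0685 0.2494] psi 1.6868 17.275 [ 0.046  0.629  0.949 -0.     1.564 -1.641] F [-0.7  0.2 -0.4]
```

View pics/w7.png

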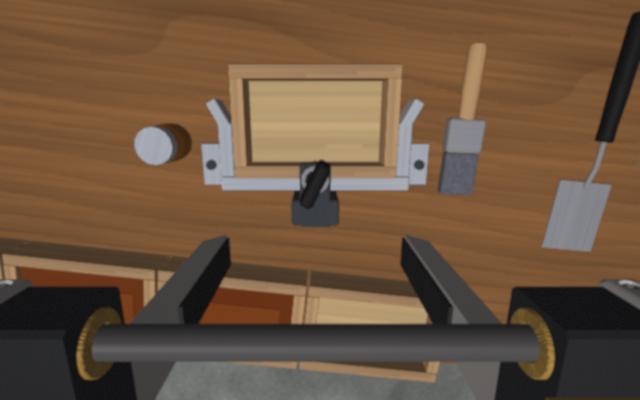

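The mould is inside the holder with its rim corners near (229,66), (402,66) and (230,178), against the backstop at row 180. Next I'll check that numerically and find the wing near (315,184).

Run:
```python
from h import *
import pickle
c=pickle.load(open("w7.pkl","rb")); crop(c,200,55,435,195,3.4,"pics/w7c.png"); crop(c,285,150,345,230,7,"pics/w7w.png")
```

```text
(no output)
```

View pics/w7c.png

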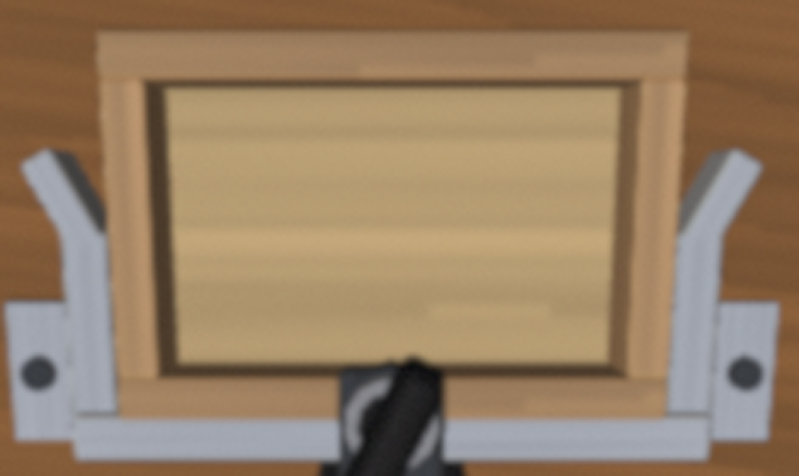

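View pics/w7w.png

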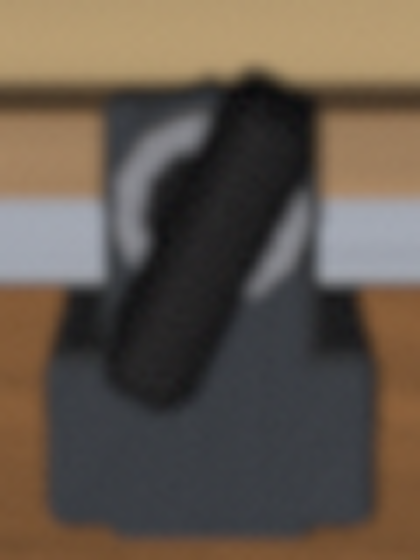

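```bash
cat > fitw.py <<'E'
import sys,pickle
from h import *
from scipy.optimize import minimize
def fit(c,win,thr=45,show=None):
    u0,v0,u1,v1=win; S=6
    im=cv2.resize(c["pixels"][v0:v1,u0:u1],None,fx=S,fy=S,interpolation=cv2.INTER_CUBIC)
    m=(im.max(2)<thr).astype(np.uint8); n,l,stt,_=cv2.connectedComponentsWithStats(m); m=(l==1+np.argmax(stt[1:,4])).astype(np.uint8)
    def hull(p):
        th,ds,dt=p; a=YH-th; ce=(HO+[.053+ds,dt]); ce=ce[0]*EX+ce[1]*EY
        ax=np.array([np.cos(a),np.sin(a)]);ay=np.array([-ax[1],ax[0]])
        P=[]
        for i in(-.022,.022):
            for j in(-.0065,.0065):
                for z in(.09,.124): P.append((proj(c,np.r_[ce+i*ax+j*ay,z])-[u0,v0]+.5)*S-.5)
        return cv2.convexHull(np.array(P,np.float32))
    def cost(p):
        k=np.zeros_like(m); cv2.fillConvexPoly(k,np.round(hull(p)*16).astype(np.int32),1,shift=4)
        return 1-(k&m).sum()/max(1,(k|m).sum())
    best=min((minimize(cost,[t,0,0],method="Nelder-Mead",options=dict(initial_simplex=[[t,0,0],[t+.15,0,0],[t,.004,0],[t,0,.004]])) for t in (np.arange(0.1,3.2,.3))),key=lambda r:r.fun)
    if show:
        im2=im[:,:,::-1].copy(); cv2.polylines(im2,[np.round(hull(best.x)).astype(np.int32)],True,(0,255,0),1); cv2.imwrite(show,np.hstack([im2,cv2.cvtColor(m*255,cv2.COLOR_GRAY2BGR)]))
    return best.x.round(4),round(best.fun,3)
if __name__=="__main__":
    n=sys.argv[1]; print(fit(pickle.load(open(n+".pkl","rb")),tuple(map(int,sys.argv[2:6])),int(sys.argv[6]),f"pics/fit_{n}.png"))
E
python3 fitw.py w7 285 145 350 215 45; python3 fitw.py w1 290 155 350 215 45
python3 - <<'E'
from h import *
import pickle
c=pickle.load(open("w7.pkl","rb"));s=3.4
f=lambda x,y,z=.045: st(ray_z(c,200+(x+.5)/s-.5,55+(y+.5)/s-.5,z))
print(f(97,33),f(688,33),f(118,417),f(667,417))
print("backstop",f(76,419,.035),f(708,419,.035),"screws",f(38,373,.005),f(745,373,.005))
E
```

```text
(array([ 3.5937e+00,  9.0000e-04, -1.2000e-03]), np.float64(0.218))
(array([ 0.4668,  0.0011, -0.0013]), np.float64(0.255))
[-0.0587 -0.0889] [-0.0587  0.0899] [ 0.0591 -0.0896] [0.0591 0.0905]
backstop [ 0.0617 -0.1061] [0.0617 0.1067] screws [ 0.0506 -0.1267] [0.0506 0.127 ]
```

View pics/fit_w7.png

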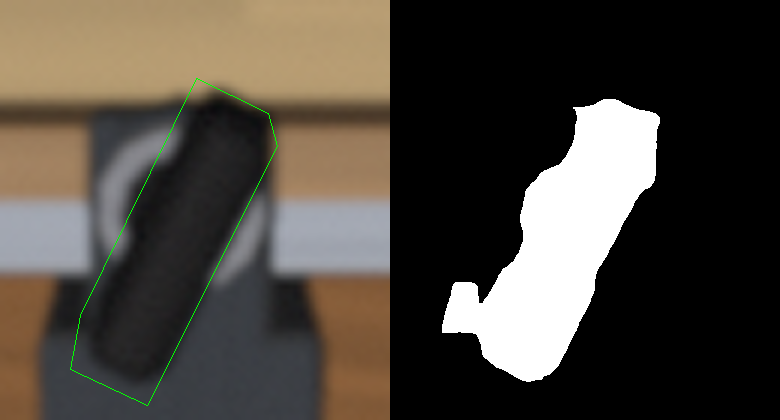

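Emit:
step_arm(
  motion=[
    [[0, 0, 0, 8.7, 0, 0], [0, 0, 0, 8.7, 0, 0], [0, 0, 0, 8.7, 0, 0], [0.04, -0.0037, -0.0072, 0, 0, 0], [0.04, 0, 0, 0, 0, 0], [0.02, 0, 0, 0, 0, 0], [0, 0, 0, 0, 0, 0]],
  ],
  fingers=0.05,
)

```text
time_s: 18.2
ee_pos: [0.6857, 0.0674, 0.1489]
eef_rot: [-2.758, 1.569, -3.098]
force: [-0.2, 0.4, 1.1]
grip_width: 0.0499
```

```bash
python3 look.py w8
python3 - <<'E'
from station import camera,get_obs
from h import *
print(st(get_obs()["ee_pos"]))
c=camera("scene"); crop(c,245,170,405,290,5,"pics/s8.png")
E
```

```text
[0.6857 0.0674 0.1489] psi 1.2312 18.2 [ 0.045  0.661  1.127  0.     1.355 -1.186] F [-0.2  0.4  1.1]
[ 0.0538 -0.0008]
```

View pics/w8.png

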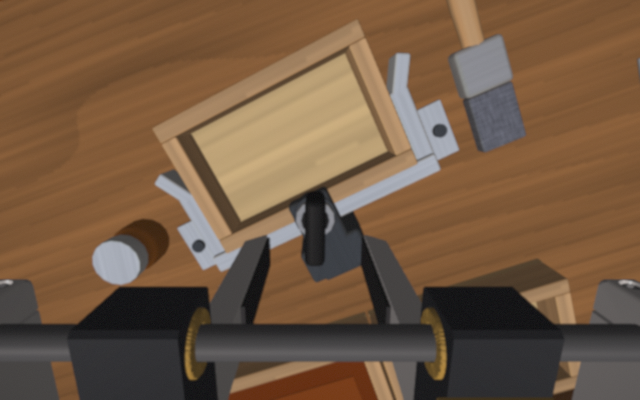

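View pics/s8.png

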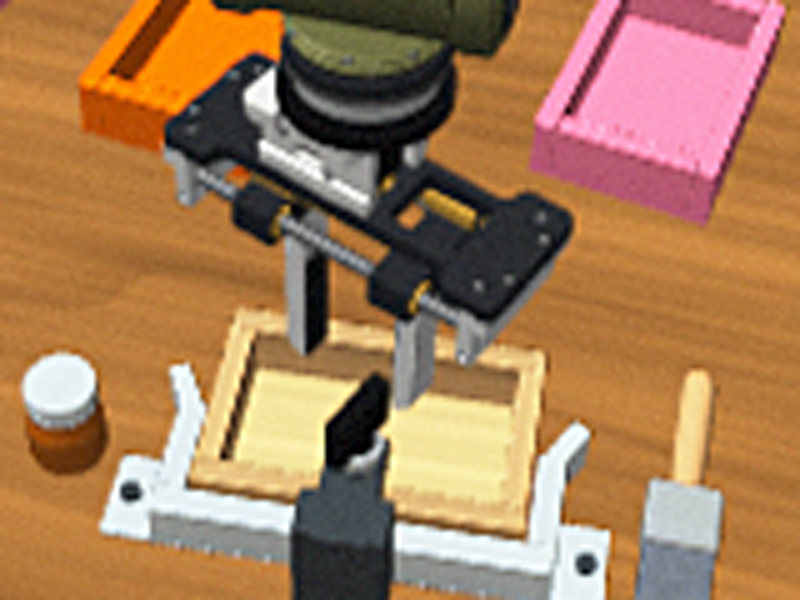

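The wing is vertical at column 315 and centred between the fingers, so I'll go down and grip it.

Emit:
step_arm(
  motion=[
    [[0.02, 0, 0, 0, 0, 0], [0.02, 0, 0, 0, 0, 0], [0.0145, 0, 0, 0, 0, 0], [0, 0, 0, 0, 0, 0]],
  ],
)

```text
time_s: 18.8
ee_pos: [0.6861, 0.0674, 0.0931]
eef_rot: [-2.748, 1.568, -3.088]
force: [0.5, -0.3, 0.7]
grip_width: 0.0498
```

Emit:
step_arm(
  motion=[
    [[0, 0, 0, 0, 0, 0], [0, 0, 0, 0, 0, 0], [0, 0, 0, 0, 0, 0], [0, 0, 0, 0, 0, 0], [0, 0, 0, 0, 0, 0], [0, 0, 0, 0, 0, 0]],
  ],
  fingers=0,
  squeeze=45,
)

```text
time_s: 19.55
ee_pos: [0.6866, 0.0667, 0.0952]
eef_rot: [-1.642, 1.57, -1.982]
force: [-3.4, -4.1, 2.6]
grip_width: 0.0131
```

```bash
cat > psi.py <<'E'
from station import get_obs
from h import *
o=get_obs(); M=TR(o).as_matrix(); p=np.arctan2(M[1,1],M[0,1])
print("theta_est",round(YH+np.pi/2-p,4),"st",st(o["ee_pos"]),"z",o["ee_pos"][2].round(4),"F",o["force"].round(1),"M",o["moment"].round(2),"w",round(float(o["grip_width"]),4),"q6",o["qpos"][5].round(3),"t",o["time_s"])
E
python3 psi.py
```

```text
theta_est 0.4554 st [ 0.0539 -0.0015] z 0.0952 F [-3.4 -4.1  2.6] M [-0.8   0.58 -0.07] w 0.0131 q6 -1.186 t 19.55
```

Emit:
step_arm(
  motion=[
    [[0, 0, 0, 6, 0, 0], [0, 0, 0, 8, 0, 0], [0, 0, 0, 8, 0, 0], [0, 0, 0, 8, 0, 0], [0, 0, 0, 8, 0, 0], [0, 0, 0, 8, 0, 0], [0, 0, 0, 0, 0, 0]],
  ],
)

```text
time_s: 20.42
ee_pos: [0.686, 0.0661, 0.0952]
eef_rot: [-1.249, 1.568, -2.395]
force: [-8.2, -7.0, 5.2]
grip_width: 0.0129
```

```bash
python3 psi.py
```

```text
theta_est 1.2607 st [ 0.0533 -0.0021] z 0.0952 F [-8.2 -7.   5.2] M [-1.52  1.62 -0.14] w 0.0129 q6 -0.381 t 20.425
```

Emit:
step_arm(
  motion=[
    [[0, -0.0008, 0.0003, 8, 0, 0], [0, 0, 0, 8, 0, 0], [0, 0, 0, 8, 0, 0], [0, 0, 0, 8, 0, 0], [0, 0, 0, 8, 0, 0], [0, 0, 0, 8, 0, 0], [0, 0, 0, 8, 0, 0], [0, 0, 0, 8, 0, 0], [0, 0, 0, 8, 0, 0], [0, 0, 0, 8, 0, 0], [0, 0, 0, 0, 0, 0]],
  ],
)

```text
time_s: 21.8
ee_pos: [0.6847, 0.0664, 0.0952]
eef_rot: [-0.39, 1.567, -2.931]
force: [-14.2, -3.1, 7.9]
grip_width: 0.013
```

```bash
python3 psi.py
```

```text
theta_est 2.6563 st [ 0.052  -0.0016] z 0.0952 F [-14.2  -3.1   7.9] M [-0.72  2.8  -0.06] w 0.013 q6 1.014 t 21.8
```

Emit:
step_arm(
  motion=[
    [[0, -0.0003, 0.001, 5, 0, 0], [0, 0, 0, 5, 0, 0], [0, 0, 0, 5, 0, 0], [0, 0, 0, 3, 0, 0], [0, 0, 0, 0, 0, 0]],
  ],
)

```text
time_s: 22.42
ee_pos: [0.6845, 0.0667, 0.0952]
eef_rot: [-0.251, 1.569, -3.104]
force: [-7.5, -0.3, 4.6]
grip_width: 0.0127
```

```bash
python3 psi.py
```

```text
theta_est 2.9687 st [ 0.0518 -0.0013] z 0.0952 F [-7.5 -0.3  4.6] M [-0.06  1.56  0.06] w 0.0127 q6 1.326 t 22.425
```

Emit:
step_arm(
  motion=[
    [[0, 0, 0, 2, 0, 0], [0, 0, 0, 2, 0, 0], [0, 0, 0, 0, 0, 0]],
  ],
)

```text
time_s: 22.8
ee_pos: [0.6844, 0.0667, 0.0952]
eef_rot: [-0.076, 1.569, -2.998]
force: [-7.6, -0.4, 4.3]
grip_width: 0.013
```

```bash
python3 psi.py
```

```text
theta_est 3.0374 st [ 0.0517 -0.0013] z 0.0952 F [-7.6 -0.4  4.3] M [-0.17  1.59  0.82] w 0.013 q6 1.395 t 22.8
```

Emit:
step_arm(
  motion=[
    [[0, 0, 0, 2, 0, 0], [0, 0, 0, 0, 0, 0], [0, 0, 0, 0, 0, 0], [0, 0, 0, 0, 0, 0]],
  ],
)

```text
time_s: 23.3
ee_pos: [0.6844, 0.0667, 0.0952]
eef_rot: [0.025, 1.569, -2.931]
force: [-7.3, -1.0, 4.5]
grip_width: 0.0132
```

```bash
python3 psi.py
python3 - <<'E'
from station import camera
from h import *
c=camera("scene"); crop(c,285,200,345,260,10,"pics/s9.png")
E
```

```text
theta_est 3.0714 st [ 0.0518 -0.0013] z 0.0952 F [-7.3 -1.   4.5] M [-0.16  1.59  1.04] w 0.0132 q6 1.429 t 23.3
```

View pics/s9.png

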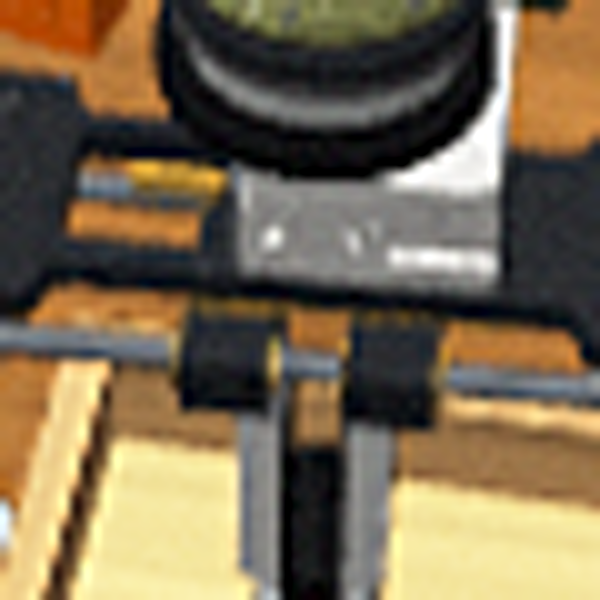

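The torque rose from 0.06 to 1.04 N m once past about 2.97 rad, so the screw is at its hard stop. Now I'll back it off a quarter turn.

Emit:
step_arm(
  motion=[
    [[0, 0, 0, -6, 0, 0], [0, 0, 0, -8, 0, 0], [0, 0, 0, -8, 0, 0], [0, 0, 0, -8, 0, 0], [0, 0, 0, -8, 0, 0], [0, 0, 0, -8, 0, 0], [0, 0, 0, -8, 0, 0], [0, 0, 0, -8, 0, 0], [0, 0, 0, -8, 0, 0], [0, 0, 0, -8, 0, 0], [0, 0, 0, -8, 0, 0], [0, 0, 0, -6, 0, 0]],
  ],
)

```text
time_s: 24.85
ee_pos: [0.6857, 0.0659, 0.0953]
eef_rot: [0.931, 1.569, -0.418]
force: [3.3, -3.5, -0.2]
grip_width: 0.0124
```

Emit:
step_arm(
  motion=[
    [[0, 0, 0, 0, 0, 0], [0, 0, 0, 0, 0, 0], [0, 0, 0, 0, 0, 0], [0, 0, 0, 0, 0, 0], [0, 0, 0, 0, 0, 0]],
  ],
)

```text
time_s: 25.48
ee_pos: [0.6857, 0.066, 0.0953]
eef_rot: [0.853, 1.569, -0.501]
force: [4.2, -3.8, 0.4]
grip_width: 0.0126
```

```bash
python3 psi.py; python3 look.py w10;  python3 - <<'E'
from station import camera
from h import *
c=camera("scene"); crop(c,225,170,425,320,4,"pics/s10.png")
E
```

```text
theta_est 1.4698 st [ 0.0529 -0.0021] z 0.0953 F [ 4.2 -3.8  0.4] M [-0.88 -0.74  0.08] w 0.0126 q6 -0.173 t 25.475
[0.6857 0.066  0.0953] psi 0.2164 25.475 [ 4.300e-02  7.050e-01  1.182e+00 -1.000e-03  1.252e+00 -1.730e-01] F [ 4.2 -3.8  0.4]
```

View pics/w10.png

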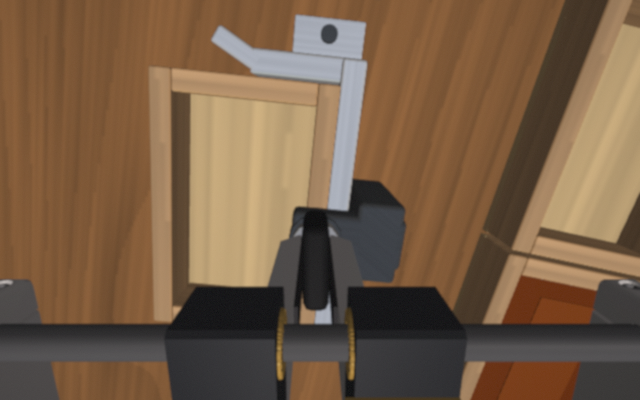

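View pics/s10.png

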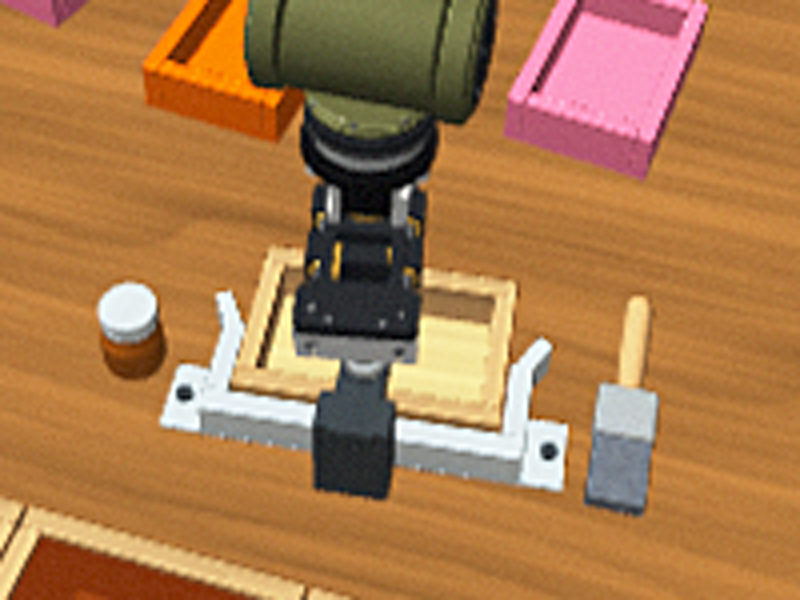

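Run:
```python
from h import *
import pickle
c=pickle.load(open("w10.pkl","rb")); crop(c,140,55,380,215,3.3,"pics/w10c.png")
for u,v,z in((150,67,.045),(155,320,.045),(343,62,.035),(331,205,.035)): print(st(ray_z(c,u,v,z)))
```

```text
[-0.058   0.0891]
[-0.0581 -0.0888]
[0.0605 0.1052]
[0.0635 0.01  ]
```

View pics/w10c.png

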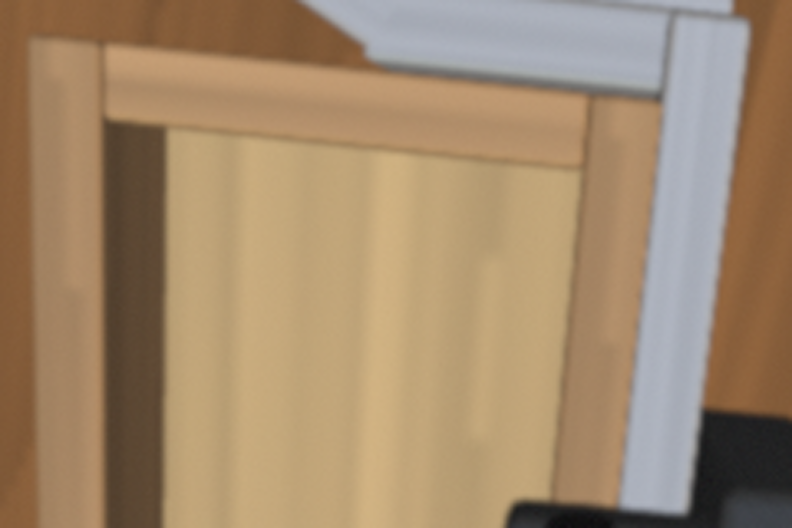

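The mould sits flush on the backstop and square to it: the front edge reads -0.058 m at both ends. The wing is gripped and lined up with the tool at about 1.45 rad, so I'm handing in.

```bash
python3 psi.py; python3 -c "
from station import ticket
print(ticket.hand_in())"
```

```text
theta_est 1.4698 st [ 0.0529 -0.0021] z 0.0953 F [ 4.5 -4.6 -0.3] M [-0.87 -0.72  0.07] w 0.0129 q6 -0.173 t 25.575
the job is handed in; nothing more can be done
None
```

I pushed the mould home, turned the thumbscrew in to its hard stop, backed it off about a quarter turn and handed the job in with the wing still gripped. It took 25.6 s of the 58 s. No verdict came back.

**Mould:** I pinched the front wall, eased it up about 2.5 mm and dragged the mould between the rails. Then I pushed it home with the open fingers low on the front face, until the force along the push rose from 8 N to about 24 N at the backstop.

**Thumbscrew:** I gripped the wing at about 0.46 rad and turned it clockwise. The torque rose from 0.06 to over 1 N m just past an estimated 2.97 rad, and I held it there for about 0.5 s. I then backed it off until the tool angle read 1.47 rad.

**Last checks:**
- **Mould position:** in the last wrist picture the mould's front edge is equally far in at both ends (within 0.1 mm). It is centred to within about 1 mm and flush on the backstop.
- **Wing and grip:** the wing lies in line with the fingers, which stand at 12.9 mm on it with the grip set to 45 N. The wrist torque is 0.07 N m.
- **Bystanders:** the jar and brush stand where they were. I never worked near the others, but did not measure them at the end.

**What disagreed or was not measured:**
- **Thumbscrew angle:** it is inferred from the tool's yaw. At the stop the tool read 3.07 rad against the true 3.0, so the wing twisted or slipped up to 0.07 rad in the fingers. The real setting is about 1.40 to 1.50 rad.
- **Mould depth:** edge readings from the pictures scatter by 1 to 3 mm, so the contact force is the better evidence that the mould is home.
- **Foot force:** the force on the mould could not be measured directly. I inferred it from the torque at the stop.

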